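# Clip the missing label holder onto a medal drawer and press it home

## Robot

A 7-joint arm with a two-finger parallel gripper is mounted at the origin on the work surface. World frame = base frame: x ahead of the robot, y to its left, z up, the work surface at z = 0. Lengths are in m, angles in rad, forces in N, time in s.
With the tool pointing down it reaches from about 0.425 to 0.8 m from the base axis. Payload 8.3 kg.
Tool frame: the origin (TCP) lies at the very end of the fingers, on their centre line; the grasp point (between the pads) lies 19 mm behind it; z points along the fingers, y is the direction in which the jaws open and shut (so a half turn about z gives the same grasp; the last joint's range is limited). The gripper opens to 85 mm and grips with 20 to 120 N. Pads are 22 mm wide; open, the fingers measure 114 mm over their backs; the gripper's body (76 mm by 85 mm) begins 54 mm behind the grasp point. The pads swing forward as they close: fully open they stand 13 mm farther back than shut.
Start: joints at [-1.357, 0.383, 0.016, 1.37, -0.006, 1.388, -0.046], TCP at [0.171, 0.601, 0.231] pointing down, gripper open.
Joint ranges: [-2.95, 2.95], [-0.25, 2.06], [-1.52, 1.56], [0.18, 2.33], [-1.44, 4.58], [0.02, 2.06], [-3.01, 3.01]. Speed limits (rad/s): [2.39, 2.39, 3.01, 3.01, 3.14, 3.14, 3.14].

## Interface

Orientations are given as a rotation vector (axis times angle).
In Python, from plant import sense, get_image, sign_off, cut_out gives the robot as it stands.
- The arm moves only by the tool send_rows, never from a script. Its argument "increments" is a list of rows, each an object with "travel": the shift along the tool's x, y, z normalised to -1 to 1, where 1 is 500 mm, a list of three; "dr": the turn, a rotation vector about the tool's x, y, z normalised to -1 to 1, where 1 is 360 degrees, a list of three. In form: [{"travel": [dx, dy, dz], "dr": [ax, ay, az]}, ...]. A call has 1 to 12 rows; each row is the pose to reach, as a shift and turn from the pose commanded when the call began, along the tool's axes at that moment, turning the shorter way round; what a row does not reach only later rows make up. A row lasts 1/12 s, in which the tool goes at most 41.7 mm and 7.16 degrees, less where a joint would pass 70% of its speed; a pose out of reach is approached as far as the arm can. A call with a number of a shift or a turn outside -1 to 1 is refused whole. A call with a gripper value outside its range is refused whole. "hand" is the closure in counts, from 0 (fully open) to 255 (shut), set as the call begins (left out, the last holds). The fingers move at their own pace and stop on an object; "newtons" is the grip in N (left out, the last holds). Time passes only in rows, so rows that repeat a pose let the fingers close. It gives the time, the measured TCP pose, the force and the opening at its end, in the units of the state.
- sense(): the state, without advancing time (a new reading comes with each control period).
- get_image(name): name is "side" or "top"; returns a dict with "image" (384x512x3 uint8, red, green, blue), "range_z" (384x512 float32, m along the optical axis (not along the pixel's ray), 0 where there is no reading), "fx", "fy", "cx", "cy" (pixels), "k1" (the pictures are not rectified: a ray, as slopes to the right and down, at radius r is drawn at 1 + k1 r^2 times it, then the intrinsics apply), "R" (3x3) and "t" (3): a world point X has camera coordinates R X + t. Camera axes: x right, y down, z forward; pixel columns grow to the right and rows downward; lengths in m; the calibration is good to about 2 mm. A picture is of the moment at which its call begins.
- sign_off(): hands the job in, once; it reports no verdict.
Trained networks look in a picture, given as the dict that the camera call returned (one of the last four; its "shot" number tells which), for a name from the list of things; names that differ only in an ending like _2 or _b are one class to them, and where a whole thing is asked for, a point or a joint stands for the part that bears it (a point fixed in the world has none). Each returns a list of dicts, best first, with "p" (0 to 1); they miss things now and then, are a little off and sometimes report something else, mostly with a low value. They report only what shows in the picture. A call takes as long as a camera call. They do not tell look-alikes from the thing itself.
- cut_out(picture, query): "mask" (384x512 bool, what is visible of it) and "uv" ([column, row] in pixels, amid what is visible of it).
The state is a dict: "t": time; "joint_positions": joint angles; "joint_vel": joint speeds; "joint_efforts": joint torques, N m; "ee_pos": TCP position; "ee_rot": TCP orientation; "contact_force": force on the tool from outside, world axes, zero at the start; "ft_torque": the same for the moment, N m; "gripper_width": finger opening in m.
Only numpy, scipy, OpenCV 4.12 (cv2) and the standard library are available. Lean on these libraries where they do the work, as an engineer would, in place of code of your own. Each camera call takes 0.05 s, during which the arm holds its last target. There are 200 camera calls.

## Task

One of the two drawer units on the packing bench has no label holder: pull its drawer out to the stop, then pick up the loose black label holder and push it down, card side towards the front, over the middle of the drawer front, feeling its rear tongue in behind the sprung lip inside until the saddle is fully home on the rim. There is a sticky strip under the saddle, so finish still gripping the holder and pressing it down firmly, but without forcing it, with the drawer left out; leave the other drawer shut and the other things on the bench where they are.

Things in the scene. Friction and masses are not known exactly. Their poses are not given: they have to be found in the camera images.
- drawer_slide (a joint): Opening, in m, of the drawer that has NO label holder yet: 0 shut, 0.140 at its stop. It slides level out of its unit's front (the handle's -x) against about 2.5 N of friction and stays where it is left. Inside it is empty but for the lip and medals on its floor; its side walls end 25 mm below the rim's top.
- drawer_handle (a point): Middle of that drawer's handle: a level round steel bar, diameter 10 mm, 96 mm long between its posts, its axis 38 mm in front of the drawer front's face (33 mm free behind the bar), 28 mm below the top of the front and 44 mm below the unit's top. Axes: x into the unit, y along the bar, z up. Moves with the drawer.
- drawer_rim (a point): Rolled top rim of that drawer's front, moving with it. Origin: top of the rim, mid-width, over the front's mid-thickness. Axes: x into the drawer, y along the rim, z up. A round bead 8 mm thick; from 5 mm below its top the front is a 10 mm plate (outer face x = -5 mm, inner face x = +5 mm).
- lip_mouth (a point): Middle of the mouth between the rim and the sprung steel lip behind it, 8 mm behind and level with the rim's origin, same axes. The lip is 64 mm wide, 30 tall; its face stands 2 mm behind the plate, its top flares back to a mouth about 9 mm wide. It gives way by up to 6 mm: 2 N at first, 1.5 N more per mm. The unit's top covers it when the drawer is shut.
- label_holder: Loose black plastic label holder, 30 to 60 g, standing on two equal legs 3 mm thick, 50 wide, 22 tall with rounded tips, 13 mm apart inside (+x leg: tongue; -x leg: skirt). Over them a saddle plate 19 x 50 mm, z 22 to 27 mm. Origin: centre of the underside, between the leg tips. x from card side to back, y along the width, z up.
- holder_panel (a point): Centre of the holder's upright card panel, 49.5 mm above its origin, same axes: 10 mm thick (x), 50 wide (y), z from 27 to 72 mm over the origin, paper card on its -x side, which starts roughly towards the robot. Grip it here across its thickness.
- tongue_tip (a point): Tip of the holder's tongue (rear leg): 8 mm behind (+x of) the holder's origin, mid-width, same axes. It belongs behind the drawer front; the other leg, the skirt, outside.
- holder_seat (a point): Middle of the saddle's underside between the legs, 22 mm above the holder's origin. With the holder home it lies on the rim's origin: tongue behind the front in the lip, skirt outside, about 1.5 mm free either side, saddle bearing on the rim (a hard stop).
- other_drawer (a joint): Opening, in m, of the neighbouring drawer, which already carries its label holder: 0 = shut; to be left shut. The two grey drawer units are alike, 150 mm wide, 240 deep, 130 high, fixed side by side; which stands left varies.
- card_stand: Bystander: black plastic desk card stand, a flat foot 60 x 85 x 6 mm with one thin upright plate to 64 mm height and no legs or tongue. Origin: centre of the underside.
- medal_case: Bystander: flat blue medal case 85 x 85 x 22 mm with a medal showing on top. Origin: centre of the underside.
- tape_dispenser: Bystander: heavy green desk tape dispenser 150 x 55 mm, 106 mm high. Origin: centre of the underside.
- pen_pot: Bystander: dark steel pen pot, diameter 80 mm, 100 mm high, with four pens sticking out to 150 mm. Origin: centre of the underside.
- glue_bottle: Bystander: bottle, diameter 48 mm, 130 mm high. Origin: centre of the underside.
- gift_boxes: Bystander: three blue gift boxes bundled in a stack, 100 x 100 x 84 mm. Origin: centre of the underside.
Things that resemble listed ones, but are neither listed nor needed, are in the scene too. Of the things like the label_holder, leave any that is yellow; of the rest the smaller one is meant.

How it is judged:
On the way, in this order (a step that is already met when the one before it is completed fails the run):
1. the bare drawer is out at its stop (within 6 mm) (value of joint drawer_slide above 0.134 m), for 0.2 s.
2. the label holder is gripped and lifted clear of the bench (height (world z) of label_holder above 0.03 m and contact force between the fingers and label_holder above 1 N), for 0.2 s.
At the end, for the whole second after the job is handed in: Drawer out (within 20 mm of its stop); saddle down on the rim (2 mm), within 12 mm of the front's middle and 4 mm of its mid-thickness, card side outwards, square and upright within 0.1 rad, at rest; fingers still gripping and pressing it on the rim with over 3 N (value of joint drawer_slide above 0.12 m and z of holder_seat in the frame of drawer_rim between -0.004 and 0.002 m and x of holder_seat in the frame of drawer_rim between -0.004 and 0.004 m and y of holder_seat in the frame of drawer_rim between -0.012 and 0.012 m and x of tongue_tip in the frame of drawer_rim above 0.004 m and angle between the x axis of label_holder and the x axis of drawer_rim, either way round below 0.1 rad and angle between label_holder's own z axis and vertical below 0.1 rad and contact force between label_holder and drawer_c0 above 3 N and contact force between the fingers and label_holder above 3 N and linear speed of label_holder below 0.01 m/s); the arm keeps its last pose, push and grip.
It fails at once if the holder is forced: pressed on the rim with more than 60 N (contact force between label_holder and drawer_c0 above 60 N).
It fails at once if the neighbouring drawer is pulled open by more than 20 mm (value of joint other_drawer above 0.02 m).
It fails at once if another thing on the bench is shifted by more than 30 mm (distance of any of card_stand, medal_case, tape_dispenser, pen_pot, glue_bottle, gift_boxes from where it was at the start of the episode above 0.03 m).
It also fails if it takes over 64 s, if anything falls off the work surface, if the arm or the gripper's body presses on something with over 40 N, if the wrist force passes 120 N, or if a joint passes its speed limit or range.

## Working session

There is one attempt and no reset: what is moved stays moved. The work goes in short steps, Python scripts to look and compute and a tool call to move; the robot and the scene stay as the last step left them, time stands still between calls to the robot, and variables do not carry over. Pictures are saved under pics/ and viewed, about 8 in all and at most 12, crops included, and the job is handed in when it is done.

Besides the shell and the picture viewer there is one more tool, called as a command line: name --argument value ..., lists and objects as JSON in quotes. send_rows: Moves the arm, as the interface text tells. Its arguments: {"type":"object","properties":{"increments":{"type":"array"},"hand":{"type":"number"},"newtons":{"type":"number"}},"required":["increments"]}

```bash
mkdir -p pics; cat > h.py <<'E'
import numpy as np,cv2
from plant import sense,get_image,sign_off,cut_out
from scipy.spatial.transform import Rotation as Ro
def cloud(p):
    h,w=p["range_z"].shape
    K=np.array([[p["fx"],0,p["cx"]],[0,p["fy"],p["cy"]],[0,0,1]])
    uv=np.stack(np.meshgrid(np.arange(w),np.arange(h)),-1).reshape(-1,1,2).astype(float)
    n=cv2.undistortPoints(uv,K,np.array([p["k1"],0,0,0.])).reshape(h,w,2)
    z=p["range_z"]
    c=np.dstack([n*z[...,None],z])
    return (c-p["t"])@p["R"]   # world
def save(n,img,s=1.5):
    cv2.imwrite("pics/"+n,cv2.resize(img[...,::-1],None,fx=s,fy=s))
def st():
    s=sense();R=Ro.from_rotvec(s["ee_rot"]).as_matrix()
    print("t",s["t"],"pos",np.round(s["ee_pos"],4),"F",np.round(s["contact_force"],1),"w",s["gripper_width"]);print(np.round(R,3));print(np.round(s["joint_positions"],3));return s,R
def go(target,Rt=None):
    "shift/turn in move units to world TCP target"
    s,R=st();d=R.T@(np.array(target)-s["ee_pos"])/.5
    print("travel",np.round(d,4),"dr",np.round(Ro.from_matrix(R.T@Rt).as_rotvec()/(2*np.pi),4) if Rt is not None else 0)
E
python3 - <<'E'
from h import *
st()
for n in("side","top"):
    p=get_image(n);C=cloud(p);save(n+"0.png",p["image"])
    print(n,"cam",-p["R"].T@p["t"])
    np.savez(n+"0.npz",C=C,im=p["image"])
    for q in("drawer_handle","label_holder","card_stand","drawer_rim","other_drawer","medal_case"):
        for r in cut_out(p,q)[:4]:
            m=r["mask"]&(p["range_z"]>0)
            print(q,round(r["p"],2),np.round(r["uv"]),m.sum(),np.round(np.median(C[m],0),3),np.round(np.percentile(C[m],3,axis=0),3),np.round(np.percentile(C[m],97,axis=0),3))
E
```

```text
t 0.0 pos [0.1706 0.6007 0.2303] F [-0.9  0.1 -0.7] w 0.08543657284570814
[[-0.962  0.273 -0.   ]
 [ 0.273  0.962 -0.002]
 [-0.    -0.002 -1.   ]]
[-1.357  0.384  0.016  1.371 -0.006  1.388 -0.047]
side cam [ 0.02272519 -0.77158591  0.71314659]
drawer_handle 0.68 [232. 154.] 808 [0.651 0.248 0.075] [0.609 0.186 0.01 ] [0.743 0.331 0.115]
label_holder 0.83 [325. 301.] 562 [ 0.459 -0.411  0.041] [ 0.448 -0.431  0.002] [ 0.479 -0.387  0.073]
label_holder 0.77 [287. 327.] 997 [ 0.352 -0.419  0.056] [ 0.324 -0.426  0.004] [ 0.389 -0.402  0.097]
label_holder 0.73 [346. 330.] 602 [ 0.439 -0.499  0.041] [ 0.428 -0.519  0.005] [ 0.451 -0.477  0.073]
card_stand 0.92 [289. 272.] 743 [ 0.471 -0.284  0.009] [ 0.438 -0.32   0.004] [ 0.478 -0.241  0.064]
card_stand 0.22 [324. 304.] 494 [ 0.459 -0.411  0.042] [ 0.448 -0.431  0.007] [ 0.472 -0.389  0.073]
other_drawer 0.46 [321. 300.] 474 [ 0.459 -0.411  0.045] [ 0.448 -0.431  0.009] [ 0.469 -0.39   0.073]
medal_case 0.81 [263. 250.] 864 [ 0.466 -0.178  0.023] [ 0.43  -0.216  0.004] [ 0.517 -0.131  0.029]
top cam [4.91485161e-01 8.71350537e-04 1.1870
[... 406 characters left out ...]
 0.131]
card_stand 0.85 [339. 220.] 523 [ 0.469 -0.276  0.006] [ 0.44  -0.318  0.002] [ 0.496 -0.237  0.065]
card_stand 0.4 [415. 175.] 346 [ 0.601 -0.475  0.084] [ 0.581 -0.498  0.005] [ 0.623 -0.464  0.131]
card_stand 0.29 [385. 223.] 111 [ 0.468 -0.4    0.045] [ 0.453 -0.421  0.01 ] [ 0.48  -0.384  0.075]
drawer_rim 0.72 [167. 160.] 707 [0.654 0.258 0.091] [0.612 0.188 0.011] [0.687 0.324 0.116]
drawer_rim 0.45 [385. 223.] 147 [ 0.468 -0.401  0.044] [ 0.45  -0.426 -0.001] [ 0.48  -0.384  0.075]
other_drawer 0.59 [245. 145.] 711 [0.69  0.024 0.092] [ 0.649 -0.041  0.013] [0.707 0.089 0.165]
medal_case 0.74 [308. 218.] 797 [ 0.479 -0.166  0.023] [ 0.436 -0.21   0.002] [ 0.519 -0.126  0.03 ]
```

View pics/side0.png

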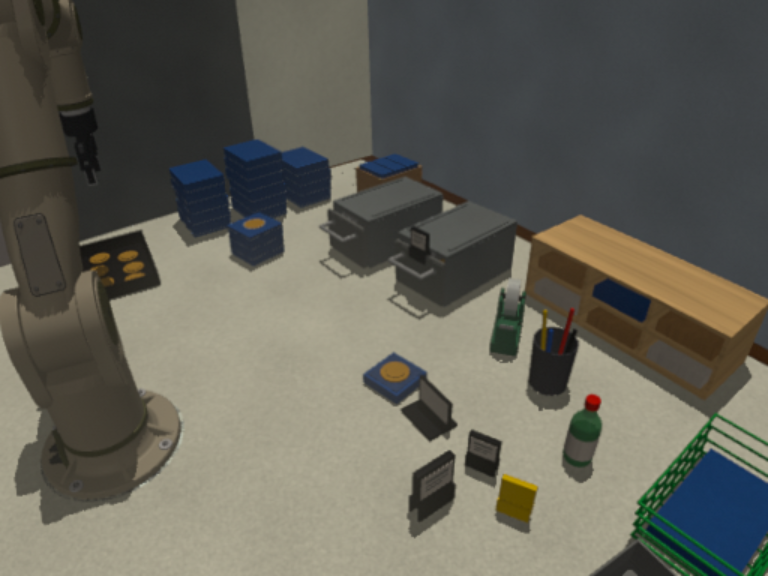

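View pics/top0.png

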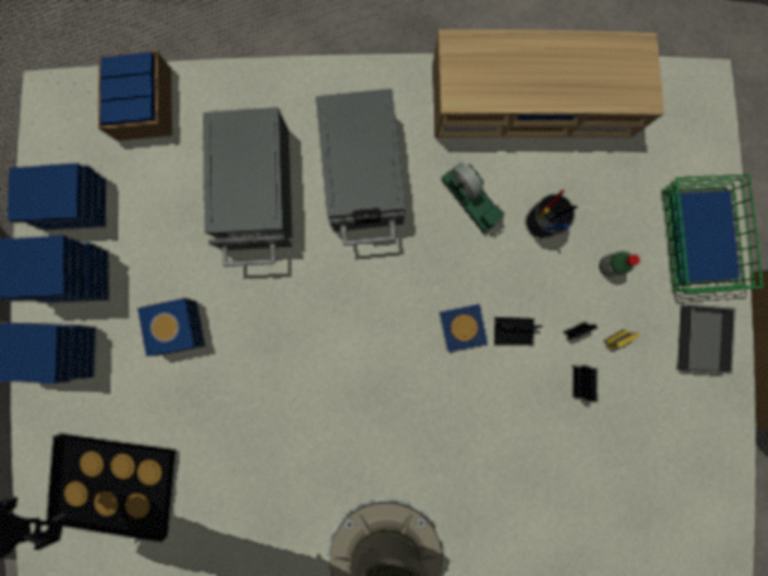

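The side picture shows the bare unit at about (385,220) on the left, and the labelled unit at (455,250). The small black holder is at (483,452), with its card facing the camera. The larger black one is at (433,485) and the yellow one at (516,497). Next I'll work out the geometry.

```bash
python3 - <<'E'
from h import *
C=np.load("top0.npz")["C"];S=np.load("side0.npz")["C"]
P=C.reshape(-1,3)
def sel(P,lo,hi): return P[((P>lo)&(P<hi)).all(1)]
T=sel(P,[.6,.14,.12],[.98,.36,.145]);print("unit top z",np.median(T[:,2]))
r=cv2.minAreaRect((T[:,:2]*1000).astype(np.float32));print(r,np.round(cv2.boxPoints(r)))
H=sel(P,[.55,.14,.075],[.66,.36,.1]);print(len(H),H.min(0),H.max(0))
r=cv2.minAreaRect((H[:,:2]*1000).astype(np.float32));print(r,np.round(cv2.boxPoints(r)))
for n,Q in(("top",P),("side",S.reshape(-1,3))):
    G=sel(Q,[.42,-.45,.03],[.5,-.365,.08]);
    tp=G[G[:,2]>.066]
    for g in (G,tp):
        r=cv2.minAreaRect((g[:,:2]*1000).astype(np.float32));print(n,len(g),r,g[:,2].max())
    c=G-G.mean(0);print("normal",np.linalg.svd(c)[2][-1],"mean",G.mean(0))
go([0.4,0.4,0.3])
E
```

```text
unit top z 0.13042398321710588
((791.2958374023438, 264.4223327636719), (241.68478393554688, 151.58697509765625), 1.860274076461792) [[668. 336.]
 [673. 185.]
 [915. 193.]
 [910. 344.]]
257 [0.60746335 0.18498325 0.07534306] [0.65803032 0.33214445 0.09989235]
((631.2990112304688, 257.3664245605469), (45.580238342285156, 147.35816955566406), 3.1163272857666016) [[605. 330.]
 [613. 183.]
 [658. 185.]
 [650. 332.]]
top 101 ((465.9580993652344, -406.5803527832031), (11.157055854797363, 48.881080627441406), 22.653730392456055) 0.07700682088909519
top 57 ((466.5363464355469, -407.162109375), (10.568140029907227, 47.40407180786133), 25.396595001220703) 0.07700682088909519
normal [-0.88888446 -0.4458632  -0.10531111] mean [ 0.46641264 -0.40415387  0.06114365]
side 342 ((462.01898193359375, -408.0832824707031), (13.225857734680176, 50.00684356689453), 21.154003143310547) 0.07457606649657691
side 120 ((462.2781982421875, -407.7939453125), (12.533614158630371, 49.654232025146484), 21.154003143310547) 0.07457606649657691
normal [ 0.91281674  0.39675577 -0.09669773] mean [ 0.4603125  -0.41002228  0.05630164]
t 0.7 pos [0.1707 0.6012 0.2313] F [-0.7 -0.2  0.1] w 0.08515524703653614
[[-0.962  0.273 -0.   ]
 [ 0.273  0.962  0.   ]
 [ 0.     0.    -1.   ]]
[-1.357  0.383  0.016  1.37  -0.006  1.388 -0.046]
travel [-0.551  -0.2618 -0.1374] dr 0
```

```bash
python3 - <<'E'
from h import *
for n in("top","side"):
    P=np.load(n+"0.npz")["C"].reshape(-1,3)
    u=np.array([.99947,.0325]);v=np.array([-.0325,.99947]);O=np.array([.6705,.2605])
    a=(P[:,:2]-O)@u*1000;b=(P[:,:2]-O)@v*1000;z=P[:,2]*1000
    m=(abs(b)<40)&(a>-80)&(a<10)&(z>25)
    Q=np.c_[a,b,z][m];print(n,len(Q));
    for lo in range(-75,10,5):
        k=(Q[:,0]>=lo)&(Q[:,0]<lo+5)
        if k.sum(): print(lo,k.sum(),np.round(np.percentile(Q[k,2],[5,50,95])))
    k=(abs(z-86)<9)&(a<-45)&(a>-80)&(abs(b)<90);print("bar",a[k].mean(),np.percentile(b[k],[0,2,98,100]),np.polyfit(b[k],a[k],1),z[k].max())
E
```

```text
top 476
-65 18 [85. 90. 93.]
-60 47 [87. 90. 94.]
-55 24 [87. 89. 92.]
-20 146 [ 33.  86. 115.]
-15 40 [111. 114. 117.]
-10 36 [ 99. 108. 111.]
-5 52 [103. 110. 116.]
0 63 [111. 128. 133.]
5 50 [127. 130. 133.]
bar -56.0995097489942 [-52.24856512 -51.95988151  52.30005091  53.08491477] [-8.58161884e-05 -5.60995132e+01] 94.92595271341577
side 357
-70 5 [89. 90. 91.]
-65 21 [87. 91. 94.]
-60 9 [90. 93. 93.]
-50 1 [88. 88. 88.]
-40 1 [87. 87. 87.]
-25 164 [ 28.  72. 110.]
-20 71 [ 31.  85. 115.]
-15 1 [117. 117. 117.]
-10 15 [107. 112. 114.]
-5 40 [111. 125. 131.]
0 15 [128. 130. 131.]
5 14 [127. 130. 132.]
bar -58.996001276702884 [-52.14024105 -52.09617514  48.09072369  48.64388352] [-1.22698116e-02 -5.90820522e+01] 94.5262165712436
```

```bash
cat >> h.py <<'E'
def Rd(yaw):
    u=np.array([np.cos(yaw),np.sin(yaw),0]);z=np.array([0,0,-1.]);return np.c_[np.cross(u,z),u,z]
E
python3 - <<'E'
from h import *
go([.6125,.2586,.18],Rd(.0325))
E
```

```text
t 0.7 pos [0.1707 0.6012 0.2313] F [-0.7 -0.2  0.1] w 0.08515524703653614
[[-0.962  0.273 -0.   ]
 [ 0.273  0.962  0.   ]
 [ 0.     0.    -1.   ]]
[-1.357  0.383  0.016  1.37  -0.006  1.388 -0.046]
travel [-1.0371 -0.4178  0.1025] dr [-0.     -0.      0.2008]
```

send_rows --increments '[{"travel": [-0.52, -0.21, 0.0], "dr": [0, 0, 0.1]}, {"travel": [-0.52, -0.21, 0.0], "dr": [0, 0, 0.1]}, {"travel": [-0.52, -0.21, 0.0], "dr": [0, 0, 0.1]}, {"travel": [-0.52, -0.21, 0.0], "dr": [0, 0, 0.1]}, {"travel": [-0.52, -0.21, 0.0], "dr": [0, 0, 0.1]}, {"travel": [-0.52, -0.21, 0.0], "dr": [0, 0, 0.1]}, {"travel": [-0.52, -0.21, 0.0], "dr": [0, 0, 0.1]}, {"travel": [-1.0, -0.418, 0.05], "dr": [0, 0, 0.2008]}, {"travel": [-1.0, -0.418, 0.1], "dr": [0, 0, 0.2008]}, {"travel": [-1.0, -0.418, 0.1], "dr": [0, 0, 0.2008]}, {"travel": [-1.0, -0.418, 0.1], "dr": [0, 0, 0.2008]}, {"travel": [-1.0, -0.418, 0.1], "dr": [0, 0, 0.2008]}]' --hand 150

```text
t: 1.7
ee_pos: [0.5519, 0.2983, 0.1932]
ee_rot: [2.182, 2.26, 0.001]
contact_force: [-0.2, 0.9, 0.1]
gripper_width: 0.0354
```

```bash
python3 - <<'E'
from h import *
go([.6125,.2586,.07],Rd(.0325))
E
```

```text
t 1.7 pos [0.5519 0.2983 0.1932] F [-0.2  0.9  0.1] w 0.035419895514401355
[[-0.035  0.999  0.001]
 [ 0.999  0.035  0.001]
 [ 0.001  0.001 -1.   ]]
[-0.851  0.426  0.423  1.438 -0.176  1.315 -0.382]
travel [-0.0837  0.1183  0.2464] dr [ 0.0001 -0.0001  0.0004]
```

send_rows --increments '[{"travel": [-0.082, 0.118, 0.0]}, {"travel": [-0.082, 0.118, 0.0]}, {"travel": [-0.082, 0.118, 0.0]}, {"travel": [-0.082, 0.118, 0.0]}, {"travel": [-0.082, 0.118, 0.1]}, {"travel": [-0.082, 0.118, 0.16]}, {"travel": [-0.082, 0.118, 0.2]}, {"travel": [-0.082, 0.118, 0.246]}, {"travel": [-0.082, 0.118, 0.246]}, {"travel": [-0.082, 0.118, 0.246]}]'

```text
validation failed for argument at $.in...
```

```bash
python3 - <<'E'
from h import *
go([.6125,.2586,.07],Rd(.0325))
p=get_image("side");save("s1.png",p["image"][60:220,150:400],3)
E
```

```text
t 1.7 pos [0.5519 0.2983 0.1932] F [-0.2  0.9  0.1] w 0.035419895514401355
[[-0.035  0.999  0.001]
 [ 0.999  0.035  0.001]
 [ 0.001  0.001 -1.   ]]
[-0.851  0.426  0.423  1.438 -0.176  1.315 -0.382]
travel [-0.0837  0.1183  0.2464] dr [ 0.0001 -0.0001  0.0004]
```

View pics/s1.png

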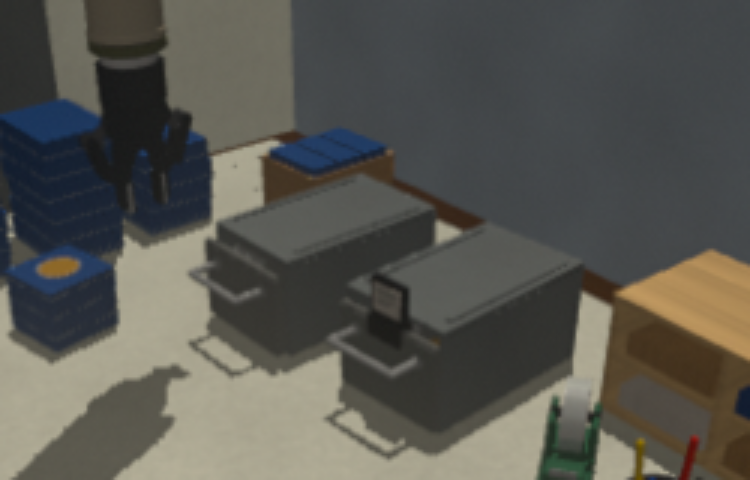

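The picture shows the gripper hovering at (140,180) with the bare unit's handle at (225,280). The last move was refused because the rows need a `dr`, so I'm resending it with one.

send_rows --increments '[{"travel": [-0.082, 0.118, 0.0], "dr": [0, 0, 0]}, {"travel": [-0.082, 0.118, 0.0], "dr": [0, 0, 0]}, {"travel": [-0.082, 0.118, 0.0], "dr": [0, 0, 0]}, {"travel": [-0.082, 0.118, 0.0], "dr": [0, 0, 0]}, {"travel": [-0.082, 0.118, 0.1], "dr": [0, 0, 0]}, {"travel": [-0.082, 0.118, 0.16], "dr": [0, 0, 0]}, {"travel": [-0.082, 0.118, 0.2], "dr": [0, 0, 0]}, {"travel": [-0.082, 0.118, 0.246], "dr": [0, 0, 0]}, {"travel": [-0.082, 0.118, 0.246], "dr": [0, 0, 0]}, {"travel": [-0.082, 0.118, 0.246], "dr": [0, 0, 0]}]'

```text
t: 2.58
ee_pos: [0.6103, 0.2628, 0.0702]
ee_rot: [-2.173, -2.268, -0.001]
contact_force: [0.0, -0.5, 0.0]
gripper_width: 0.0351
```

```bash
python3 - <<'E'
from h import *
go([.6125,.2586,.07],Rd(.0325))
E
```

```text
t 2.5833 pos [0.6103 0.2628 0.0702] F [ 0.  -0.5  0. ] w 0.035081237252018865
[[-0.043  0.999 -0.   ]
 [ 0.999  0.043  0.001]
 [ 0.001 -0.    -1.   ]]
[-0.73   0.607  0.405  1.463 -0.253  1.123 -0.237]
travel [-0.0086  0.0041  0.0003] dr [-0.     -0.0001  0.0017]
```

Around the bar with no contact force. I'll close on it at a moderate grip, then pull 140 mm along -u.

send_rows --increments '[{"travel": [-0.004, 0.004, 0], "dr": [0, 0, 0.0017]}, {"travel": [-0.004, 0.004, 0], "dr": [0, 0, 0.0017]}, {"travel": [-0.004, 0.004, 0], "dr": [0, 0, 0.0017]}, {"travel": [-0.004, 0.004, 0], "dr": [0, 0, 0.0017]}, {"travel": [-0.004, 0.004, 0], "dr": [0, 0, 0.0017]}, {"travel": [-0.004, 0.004, 0], "dr": [0, 0, 0.0017]}]' --hand 255 --newtons 40

```text
t: 3.08
ee_pos: [0.6131, 0.2596, 0.0705]
ee_rot: [-2.187, -2.255, -0.001]
contact_force: [-1.2, 1.4, 3.2]
gripper_width: 0.0083
```

send_rows --increments '[{"travel": [0, -0.04, 0], "dr": [0, 0, 0]}, {"travel": [0, -0.08, 0], "dr": [0, 0, 0]}, {"travel": [0, -0.12, 0], "dr": [0, 0, 0]}, {"travel": [0, -0.16, 0], "dr": [0, 0, 0]}, {"travel": [0, -0.2, 0], "dr": [0, 0, 0]}, {"travel": [0, -0.23, 0], "dr": [0, 0, 0]}, {"travel": [0, -0.25, 0], "dr": [0, 0, 0]}, {"travel": [0, -0.265, 0], "dr": [0, 0, 0]}, {"travel": [0, -0.272, 0], "dr": [0, 0, 0]}, {"travel": [0, -0.277, 0], "dr": [0, 0, 0]}, {"travel": [0, -0.28, 0], "dr": [0, 0, 0]}, {"travel": [0, -0.28, 0], "dr": [0, 0, 0]}]'

```text
t: 4.08
ee_pos: [0.4801, 0.2553, 0.0707]
ee_rot: [2.185, 2.247, 0.017]
contact_force: [30.0, 7.2, -25.7]
gripper_width: 0.0083
```

```bash
python3 - <<'E'
from h import *
go([.6125,.2586,.07],Rd(.0325))
E
```

```text
t 4.0833 pos [0.4801 0.2553 0.0707] F [ 30.    7.2 -25.7] w 0.008284192066702075
[[-0.028  1.     0.013]
 [ 1.     0.028  0.002]
 [ 0.002  0.013 -1.   ]]
[-0.897  0.357  0.421  1.824 -0.167  0.983 -0.381]
travel [-0.0009  0.2648  0.0049] dr [ 0.0021 -0.0003 -0.0007]
```

```bash
python3 - <<'E'
from h import *
st()
for n in("top","side"):
    p=get_image(n);P=cloud(p).reshape(-1,3)
    if n=="side": save("s2.png",p["image"][60:220,150:400],3)
    u=np.array([.99947,.0325]);v=np.array([-.0325,.99947]);O=np.array([.6705,.2605])
    a=(P[:,:2]-O)@u*1000;b=(P[:,:2]-O)@v*1000;z=P[:,2]*1000
    k=(z>107)&(z<120)&(a<-140)&(a>-180)&(abs(b)<80)&(abs(b)>48)
    Q=np.c_[a,b,z]
    print(n,k.sum(),np.round(np.percentile(a[k],[0,5,25,50,75,95,100]),1),z[k].max(),np.percentile(b[k],[0,50,100]))
    k=(abs(z-86)<9)&(a<-180)&(abs(b)<60)&(abs(b)>22);print("bar",k.sum(),a[k].mean(),np.percentile(a[k],[0,50,100]))
st()
E
```

```text
t 4.0833 pos [0.4801 0.2553 0.0707] F [ 30.    7.2 -25.7] w 0.008284192066702075
[[-0.028  1.     0.013]
 [ 1.     0.028  0.002]
 [ 0.002  0.013 -1.   ]]
[-0.897  0.357  0.421  1.824 -0.167  0.983 -0.381]
top 32 [-150.1 -149.9 -147.4 -144.7 -143.2 -141.  -140.7] 118.40391843272786 [-72.97997372 -61.23804859 -49.09321587]
bar 40 -187.48377113168144 [-192.54590227 -187.62385473 -180.61822454]
side 22 [-154.1 -153.6 -151.  -149.9 -147.4 -146.3 -145.6] 118.93155008237956 [-75.17611044 -63.62863096 -48.02279727]
bar 28 -189.2559916136942 [-196.2823213  -190.32691848 -180.52738585]
t 4.1833 pos [0.4801 0.2554 0.0707] F [ 29.3   7.1 -24. ] w 0.008146885061224723
[[-0.028  1.     0.013]
 [ 1.     0.028  0.002]
 [ 0.002  0.013 -1.   ]]
[-0.897  0.357  0.42   1.824 -0.167  0.984 -0.381]
```

View pics/s2.png

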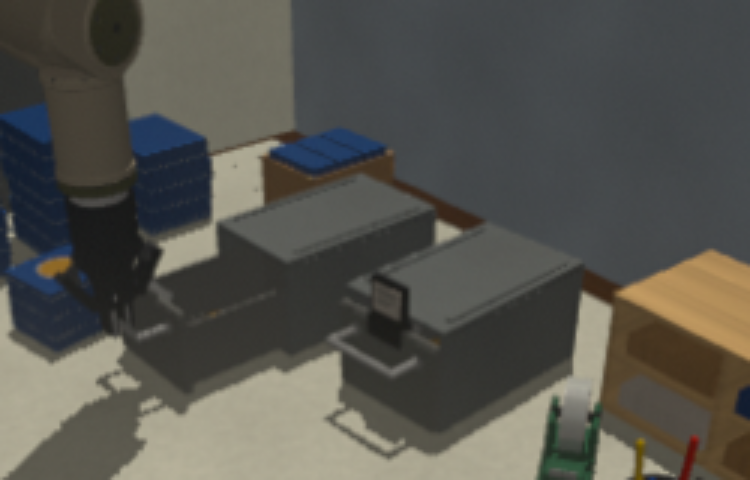

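send_rows --increments '[{"travel": [0, -0.006, 0], "dr": [0, 0, 0]}, {"travel": [0, -0.012, 0], "dr": [0, 0, 0]}, {"travel": [0, -0.012, 0], "dr": [0, 0, 0]}]'

```text
t: 4.43
ee_pos: [0.48, 0.2548, 0.0721]
ee_rot: [2.183, 2.239, 0.031]
contact_force: [51.7, 9.6, -36.6]
gripper_width: 0.0085
```

```bash
python3 - <<'E'
from h import *
st()
E
```

```text
t 4.4333 pos [0.48   0.2548 0.0721] F [ 51.7   9.6 -36.6] w 0.00851505423416211
[[-0.025  0.999  0.024]
 [ 1.     0.025  0.004]
 [ 0.003  0.024 -1.   ]]
[-0.904  0.347  0.423  1.834 -0.16   0.972 -0.39 ]
```

Hard stop: force rises with no further motion. I'll relax, open and rise.

send_rows --increments '[{"travel": [0, 0.012, 0], "dr": [0, 0, 0]}, {"travel": [0, 0.024, 0], "dr": [0, 0, 0]}, {"travel": [0, 0.024, 0], "dr": [0, 0, 0]}]'

```text
t: 4.68
ee_pos: [0.4825, 0.2549, 0.0718]
ee_rot: [2.188, 2.251, 0.006]
contact_force: [2.5, -1.0, 11.4]
gripper_width: 0.0082
```

send_rows --increments '[{"travel": [0, 0, 0], "dr": [0, 0, 0]}, {"travel": [0, 0, 0], "dr": [0, 0, 0]}, {"travel": [0, 0, 0], "dr": [0, 0, 0]}, {"travel": [0, 0, 0], "dr": [0, 0, 0]}, {"travel": [0, 0, -0.08], "dr": [0, 0, 0]}, {"travel": [0, 0, -0.16], "dr": [0, 0, 0]}, {"travel": [0, 0, -0.24], "dr": [0, 0, 0]}, {"travel": [0, 0, -0.32], "dr": [0, 0, 0]}, {"travel": [0, 0, -0.32], "dr": [0, 0, 0]}]' --hand 150

```text
t: 5.43
ee_pos: [0.4824, 0.2565, 0.2385]
ee_rot: [2.187, 2.253, 0.019]
contact_force: [1.1, 0.5, 1.3]
gripper_width: 0.0351
```

```bash
python3 - <<'E'
from h import *
go([.464,-.408,.20],Rd(np.radians(22.5)))
E
```

```text
t 5.4333 pos [0.4824 0.2565 0.2385] F [1.1 0.5 1.3] w 0.03514889459128883
[[-0.03   1.     0.01 ]
 [ 1.     0.03   0.007]
 [ 0.007  0.01  -1.   ]]
[-0.929  0.206  0.452  1.606 -0.094  1.338 -0.435]
travel [-1.3278 -0.077   0.0671] dr [ 0.0018 -0.0008 -0.0578]
```

send_rows --increments '[{"travel": [-0.7, -0.04, 0.03], "dr": [0, 0, -0.03]}, {"travel": [-0.7, -0.04, 0.03], "dr": [0, 0, -0.03]}, {"travel": [-0.7, -0.04, 0.03], "dr": [0, 0, -0.03]}, {"travel": [-0.7, -0.04, 0.03], "dr": [0, 0, -0.03]}, {"travel": [-0.7, -0.04, 0.03], "dr": [0, 0, -0.03]}, {"travel": [-0.7, -0.04, 0.03], "dr": [0, 0, -0.03]}, {"travel": [-0.7, -0.04, 0.03], "dr": [0, 0, -0.03]}, {"travel": [-0.7, -0.04, 0.03], "dr": [0.002, -0.001, -0.058]}, {"travel": [-0.7, -0.04, 0.03], "dr": [0.002, -0.001, -0.058]}, {"travel": [-0.9, -0.05, 0.04], "dr": [0.002, -0.001, -0.058]}, {"travel": [-0.9, -0.05, 0.04], "dr": [0.002, -0.001, -0.058]}, {"travel": [-0.9, -0.05, 0.04], "dr": [0.002, -0.001, -0.058]}]'

```text
t: 6.43
ee_pos: [0.4661, -0.2011, 0.2101]
ee_rot: [-1.748, -2.606, 0.023]
contact_force: [0.7, -0.7, 0.5]
gripper_width: 0.0352
```

```bash
python3 - <<'E'
from h import *
go([.464,-.4075,.16],Rd(np.radians(22.5)))
E
```

```text
t 6.4333 pos [ 0.4661 -0.2011  0.2101] F [ 0.7 -0.7  0.5] w 0.03524940939539334
[[-0.379  0.925 -0.011]
 [ 0.925  0.379 -0.011]
 [-0.006 -0.014 -1.   ]]
[-0.37   0.174  0.801  1.744 -0.115  1.284  0.846]
travel [-0.3798 -0.1589  0.1046] dr [-0.0023  0.0009 -0.0006]
```

send_rows --increments '[{"travel": [-0.38, -0.159, 0.1], "dr": [-0.0023, 0.001, 0]}, {"travel": [-0.38, -0.159, 0.1], "dr": [-0.0023, 0.001, 0]}, {"travel": [-0.38, -0.159, 0.1], "dr": [-0.0023, 0.001, 0]}, {"travel": [-0.38, -0.159, 0.1], "dr": [-0.0023, 0.001, 0]}, {"travel": [-0.38, -0.159, 0.1], "dr": [-0.0023, 0.001, 0]}, {"travel": [-0.38, -0.159, 0.1], "dr": [-0.0023, 0.001, 0]}, {"travel": [-0.38, -0.159, 0.1], "dr": [-0.0023, 0.001, 0]}, {"travel": [-0.38, -0.159, 0.1], "dr": [-0.0023, 0.001, 0]}, {"travel": [-0.38, -0.159, 0.1], "dr": [-0.0023, 0.001, 0]}]'

```text
t: 7.18
ee_pos: [0.4678, -0.4003, 0.162]
ee_rot: [-1.74, -2.614, -0.005]
contact_force: [0.4, 0.2, -0.3]
gripper_width: 0.0352
```

```bash
python3 - <<'E'
from h import *
go([.464,-.4075,.033],Rd(np.radians(22.5)))
# drawer now unobstructed
u=np.array([.99947,.0325]);v=np.array([-.0325,.99947]);O=np.array([.6705,.2605])
for n in("top","side"):
    p=get_image(n);P=cloud(p).reshape(-1,3);np.savez(n+"1.npz",C=cloud(p),im=p["image"])
    a=(P[:,:2]-O)@u*1000;b=(P[:,:2]-O)@v*1000;z=P[:,2]*1000
    k=(z>108)&(z<121)&(a<-130)&(a>-175)&(abs(b)<70)
    print(n,k.sum(),"rim a",np.round(np.percentile(a[k],[0,5,25,50,75,95,100]),1),"z95",np.percentile(z[k],95),np.polyfit(b[k],a[k],1))
    k=(abs(z-88)<9)&(a<-175)&(a>-215)&(abs(b)<44);print("bar",k.sum(),np.median(a[k]),np.polyfit(b[k],a[k],1),np.percentile(z[k],95))
    k=(z>30)&(z<121)&(a<-130)&(a>-175);print("front b",np.percentile(b[k],[0,1,99,100]))
    G=P[((P>[.42,-.45,.03])&(P<[.5,-.365,.066])).all(1)];r=cv2.minAreaRect((G[:,:2]*1000).astype(np.float32));print(len(G),r)
    if n=="top": save("t1.png",p["image"][60:180,90:290],4)
E
```

```text
t 7.1833 pos [ 0.4678 -0.4003  0.162 ] F [ 0.4  0.2 -0.3] w 0.03516208806993931
[[-0.386  0.922  0.   ]
 [ 0.922  0.386  0.004]
 [ 0.003  0.002 -1.   ]]
[ 0.083  0.503  0.811  1.525 -0.377  1.278  1.339]
travel [-0.0112 -0.013   0.2579] dr [ 0.0003 -0.0005  0.0006]
top 192 rim a [-148.2 -147.2 -144.9 -142.  -139.  -131.3 -130.1] z95 116.13993432721587 [-4.64384499e-03 -1.41157267e+02]
bar 99 -186.16859737352652 [-9.26623487e-03 -1.86279490e+02] 93.24712508725607
front b [-1046.32637628 -1042.55290514   461.81934277   503.68813563]
43 ((471.2652587890625, -403.1788330078125), (12.686996459960938, 47.81648254394531), 34.46506881713867)
side 92 rim a [-151.9 -151.3 -149.4 -147.3 -136.8 -133.4 -132.3] z95 116.18366351107875 [-8.86209315e-04 -1.44328963e+02]
bar 48 -191.6022832504463 [-6.57937767e-03 -1.91120082e+02] 94.07626373437068
front b [-1046.28210594 -1042.12216829   359.17300093   364.44255939]
226 ((458.7120666503906, -410.16937255859375), (12.023178100585938, 49.63779830932617), 30.270793914794922)
```

View pics/t1.png

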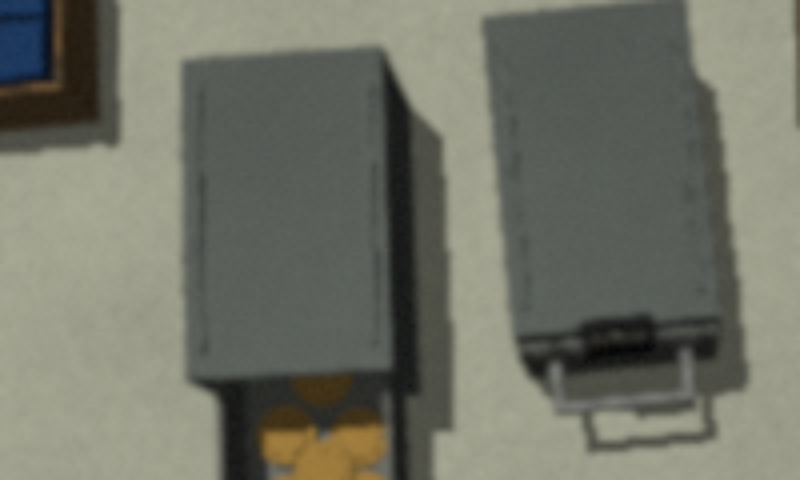

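The picture shows the bare drawer out at the left, with its medals visible at (320,440), and the other unit shut at (650,330). Descending on the holder.

send_rows --increments '[{"travel": [-0.012, -0.013, 0.03], "dr": [0, 0, -0.0036]}, {"travel": [-0.012, -0.013, 0.03], "dr": [0, 0, -0.0036]}, {"travel": [-0.012, -0.013, 0.06], "dr": [0, 0, -0.0036]}, {"travel": [-0.012, -0.013, 0.1], "dr": [0, 0, -0.0036]}, {"travel": [-0.012, -0.013, 0.14], "dr": [0, 0, -0.0036]}, {"travel": [-0.012, -0.013, 0.18], "dr": [0, 0, -0.0036]}, {"travel": [-0.012, -0.013, 0.22], "dr": [0, 0, -0.0036]}, {"travel": [-0.012, -0.013, 0.25], "dr": [0, 0, -0.0036]}, {"travel": [-0.012, -0.013, 0.257], "dr": [0, 0, -0.0036]}, {"travel": [-0.012, -0.013, 0.257], "dr": [0, 0, -0.0036]}]'

```text
t: 8.12
ee_pos: [0.4634, -0.4081, 0.033]
ee_rot: [-1.711, -2.631, -0.004]
contact_force: [-0.9, -0.6, 0.9]
gripper_width: 0.035
```

```bash
python3 - <<'E'
from h import *
go([.464,-.4075,.033],Rd(np.radians(24)))
p=get_image("side");save("s3.png",p["image"][240:370,250:410],4)
E
```

```text
t 8.1167 pos [ 0.4634 -0.4081  0.033 ] F [-0.9 -0.6  0.9] w 0.03504565671342307
[[-0.406  0.914 -0.001]
 [ 0.914  0.406  0.004]
 [ 0.004  0.    -1.   ]]
[ 0.151  0.639  0.729  1.641 -0.478  1.051  1.445]
travel [0.0006 0.0016 0.0001] dr [ 0.0001 -0.0007 -0.0001]
```

View pics/s3.png

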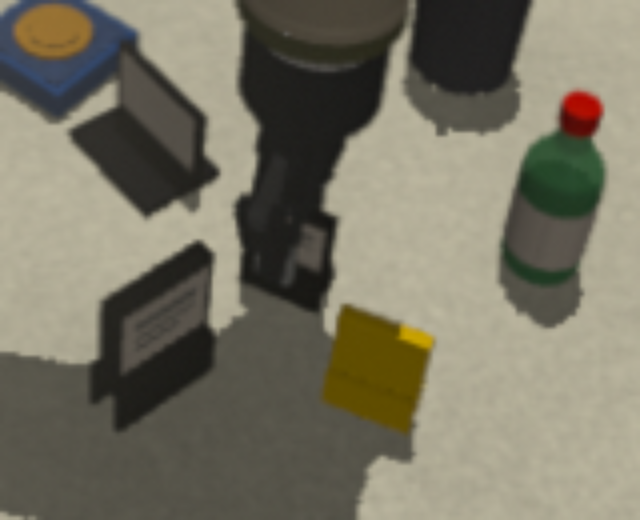

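The fingers straddle the small holder's panel at (290,250), with the card on the near side. Gripping and lifting.

send_rows --increments '[{"travel": [0, 0, 0], "dr": [0, 0, 0]}, {"travel": [0, 0, 0], "dr": [0, 0, 0]}, {"travel": [0, 0, 0], "dr": [0, 0, 0]}, {"travel": [0, 0, 0], "dr": [0, 0, 0]}, {"travel": [0, 0, 0], "dr": [0, 0, 0]}, {"travel": [0, 0, 0], "dr": [0, 0, 0]}, {"travel": [0, 0, -0.03], "dr": [0, 0, 0]}, {"travel": [0, 0, -0.08], "dr": [0, 0, 0]}, {"travel": [0, 0, -0.14], "dr": [0, 0, 0]}, {"travel": [0, 0, -0.2], "dr": [0, 0, 0]}, {"travel": [0, 0, -0.26], "dr": [0, 0, 0]}, {"travel": [0, 0, -0.32], "dr": [0, 0, 0]}]' --hand 255 --newtons 70

```text
t: 9.17
ee_pos: [0.4629, -0.4099, 0.1953]
ee_rot: [-1.713, -2.632, -0.003]
contact_force: [0.3, -0.8, -0.4]
gripper_width: 0.0091
```

```bash
python3 - <<'E'
from h import *
go([.5255,.2558,.23],Rd(.0325))
E
```

```text
t 9.1667 pos [ 0.4629 -0.4099  0.1953] F [ 0.3 -0.8 -0.4] w 0.009081016462350492
[[-0.405  0.914  0.   ]
 [ 0.914  0.405  0.002]
 [ 0.002  0.001 -1.   ]]
[ 0.098  0.484  0.822  1.472 -0.359  1.343  1.361]
travel [ 1.1671  0.6534 -0.0662] dr [ 0.0001 -0.0004  0.0611]
```

send_rows --increments '[{"travel": [0.9, 0.45, -0.066], "dr": [0, 0, 0.04]}, {"travel": [0.9, 0.45, -0.066], "dr": [0, 0, 0.04]}, {"travel": [0.9, 0.45, -0.066], "dr": [0, 0, 0.04]}, {"travel": [0.9, 0.45, -0.066], "dr": [0, 0, 0.04]}, {"travel": [0.9, 0.45, -0.066], "dr": [0, 0, 0.04]}, {"travel": [0.9, 0.45, -0.066], "dr": [0, 0, 0.04]}, {"travel": [0.9, 0.45, -0.066], "dr": [0, 0, 0.061]}, {"travel": [0.9, 0.45, -0.066], "dr": [0, 0, 0.061]}, {"travel": [0.9, 0.45, -0.066], "dr": [0, 0, 0.061]}, {"travel": [0.9, 0.45, -0.066], "dr": [0, 0, 0.061]}, {"travel": [0.9, 0.45, -0.066], "dr": [0, 0, 0.061]}, {"travel": [0.9, 0.45, -0.066], "dr": [0, 0, 0.061]}]'

```text
t: 10.17
ee_pos: [0.4855, 0.0777, 0.2274]
ee_rot: [-2.183, -2.257, -0.005]
contact_force: [1.5, 0.6, -0.6]
gripper_width: 0.0092
```

```bash
python3 - <<'E'
from h import *
go([.5255,.2558,.21],Rd(.0325))
E
```

```text
t 10.1667 pos [0.4855 0.0777 0.2274] F [ 1.5  0.6 -0.6] w 0.009208748844817172
[[-0.033  0.999  0.001]
 [ 0.999  0.033  0.004]
 [ 0.004  0.001 -1.   ]]
[-0.874  0.098  0.708  1.758 -0.07   1.308 -0.117]
travel [0.3532 0.0918 0.0361] dr [ 0.0001 -0.0006  0.0001]
```

send_rows --increments '[{"travel": [0.353, 0.092, 0.036], "dr": [0, 0, 0]}, {"travel": [0.353, 0.092, 0.036], "dr": [0, 0, 0]}, {"travel": [0.353, 0.092, 0.036], "dr": [0, 0, 0]}, {"travel": [0.353, 0.092, 0.036], "dr": [0, 0, 0]}, {"travel": [0.353, 0.092, 0.036], "dr": [0, 0, 0]}, {"travel": [0.353, 0.092, 0.036], "dr": [0, 0, 0]}, {"travel": [0.353, 0.092, 0.036], "dr": [0, 0, 0]}, {"travel": [0.353, 0.092, 0.036], "dr": [0, 0, 0]}]'

```text
t: 10.83
ee_pos: [0.5262, 0.2526, 0.2093]
ee_rot: [-2.184, -2.256, -0.002]
contact_force: [-0.2, -0.4, -0.2]
gripper_width: 0.0094
```

```bash
python3 - <<'E'
from h import *
go([.5255,.2558,.16],Rd(.0325))
u=np.array([.99947,.0325]);v=np.array([-.0325,.99947]);O=np.array([.6705,.2605])
for n in ("side","top"):
    p=get_image(n);P=cloud(p).reshape(-1,3)
    a=(P[:,:2]-O)@u*1000;b=(P[:,:2]-O)@v*1000;z=P[:,2]*1000
    for lo,hi in((170,200),(203,230)):
        k=(z>lo)&(z<hi)&(abs(a+145)<22)&(abs(b)<40)
        if k.sum()>5: print(n,lo,k.sum(),"a",np.round(np.percentile(a[k],[2,25,50,75,98]),1),"b",np.round(np.percentile(b[k],[1,99]),1),"zmin",z[k].min(),np.polyfit(b[k],a[k],1))
    k=(z>107)&(z<121)&(a<-130)&(a>-175)&(abs(b)<72)
    print("rim",np.round(np.percentile(a[k],[2,25,50,75,98]),1),np.round(np.percentile(b[k],[0,100]),1))
    k=(z>60)&(z<107)&(a<-135)&(a>-165)&(abs(b)<80); print("face",k.sum(),np.round(np.percentile(a[k],[2,25,50,75,98]),1),np.round(np.percentile(b[k],[0,100]),1))
    if n=="side": save("s4.png",p["image"][60:200,150:310],4.5)
E
```

```text
t 10.8333 pos [0.5262 0.2526 0.2093] F [-0.2 -0.4 -0.2] w 0.009350474734775465
[[-0.032  0.999  0.   ]
 [ 0.999  0.032  0.002]
 [ 0.002  0.    -1.   ]]
[-0.977  0.339  0.614  1.547 -0.201  1.317 -0.307]
travel [ 0.0063 -0.0012  0.0986] dr [ 0.     -0.0003 -0.    ]
side 170 78 a [-156.5 -155.3 -154.3 -140.1 -136.4] b [-29.3  21.4] zmin 174.3804548733166 [  -0.20527972 -151.89402035]
side 203 70 a [-164.6 -156.  -151.1 -147.8 -131. ] b [-29.9  13.2] zmin 203.63208896099013 [  -0.34703821 -157.37391187]
rim [-152.1 -149.8 -147.4 -137.9 -132. ] [-72.   65.7]
face 260 [-161.8 -151.9 -150.5 -149.3 -141.4] [-76.5  78.6]
top 170 8 a [-151.6 -150.2 -145.3 -134.4 -134. ] b [-27.7  -9. ] zmin 178.81500890625216 [  -0.38495068 -152.46974716]
top 203 31 a [-160.6 -150.5 -148.  -140.4 -128.4] b [-28.   -7.3] zmin 203.0890531933123 [  -0.3876649  -153.27112483]
rim [-147.8 -144.9 -141.9 -139.  -130.7] [-70.7  -8.8]
face 61 [-163.4 -154.5 -148.1 -141.  -135.9] [-75.   15.2]
```

View pics/s4.png

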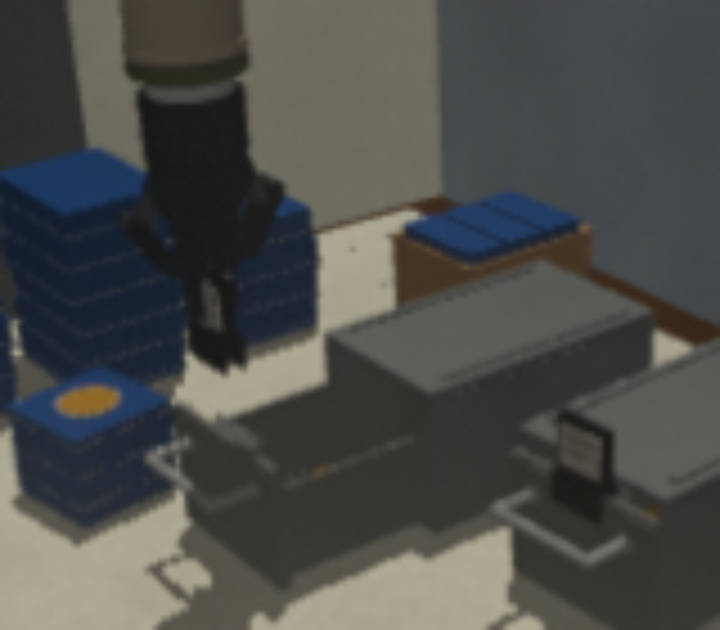

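The holder, at (215,310), hangs square above the open drawer's rim with its card facing out. In the side camera both the holder and the rim are centred near a=-145.5. I'll shift about 4 mm in y and go down to just above the rim.

send_rows --increments '[{"travel": [0.008, -0.001, 0.0], "dr": [0, -0.0003, 0]}, {"travel": [0.008, -0.001, 0.04], "dr": [0, -0.0003, 0]}, {"travel": [0.008, -0.001, 0.07], "dr": [0, -0.0003, 0]}, {"travel": [0.008, -0.001, 0.1], "dr": [0, -0.0003, 0]}, {"travel": [0.008, -0.001, 0.115], "dr": [0, -0.0003, 0]}, {"travel": [0.008, -0.001, 0.115], "dr": [0, -0.0003, 0]}, {"travel": [0.008, -0.001, 0.115], "dr": [0, -0.0003, 0]}]'

```text
t: 11.52
ee_pos: [0.5253, 0.2578, 0.152]
ee_rot: [-2.184, -2.258, -0.001]
contact_force: [-0.5, -0.3, -0.3]
gripper_width: 0.009
```

send_rows --increments '[{"travel": [0, 0, 0.004], "dr": [0, 0, 0]}, {"travel": [0, 0, 0.008], "dr": [0, 0, 0]}, {"travel": [0, 0, 0.012], "dr": [0, 0, 0]}, {"travel": [0, 0, 0.012], "dr": [0, 0, 0]}]'

```text
t: 11.85
ee_pos: [0.5252, 0.2581, 0.1456]
ee_rot: [-2.183, -2.258, -0.001]
contact_force: [0.1, -0.2, -1.1]
gripper_width: 0.0091
```

send_rows --increments '[{"travel": [0, 0, 0.004], "dr": [0, 0, 0]}, {"travel": [0, 0, 0.008], "dr": [0, 0, 0]}, {"travel": [0, 0, 0.012], "dr": [0, 0, 0]}, {"travel": [0, 0, 0.012], "dr": [0, 0, 0]}]'

```text
t: 12.18
ee_pos: [0.5253, 0.2583, 0.1398]
ee_rot: [-2.183, -2.258, -0.002]
contact_force: [0.2, 0.7, 1.7]
gripper_width: 0.0093
```

```bash
python3 - <<'E'
from h import *
st()
p=get_image("side");save("s5.png",p["image"][100:190,170:290],6)
E
```

```text
t 12.1833 pos [0.5253 0.2583 0.1398] F [0.2 0.7 1.7] w 0.009271832710076668
[[-0.034  0.999  0.   ]
 [ 0.999  0.034  0.001]
 [ 0.001  0.    -1.   ]]
[-0.968  0.398  0.592  1.635 -0.237  1.18  -0.287]
```

View pics/s5.png

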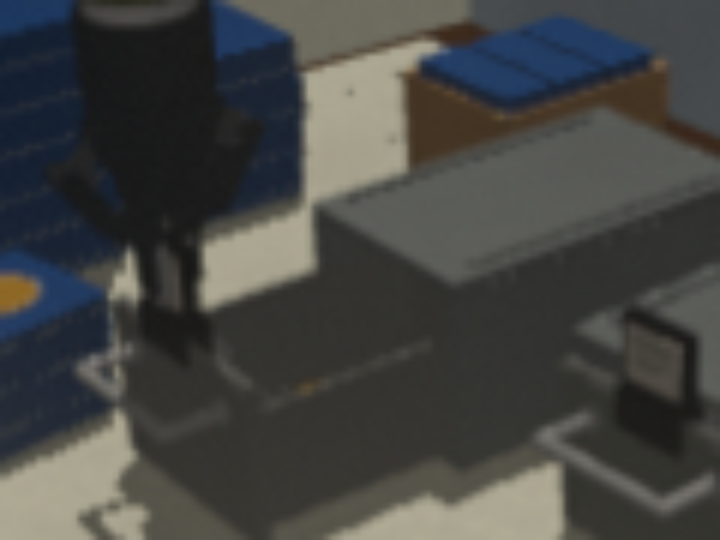

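The skirt at (180,340) is in front of the rim, and the tips are about 7 mm below its top with almost no force, so the holder straddles it. Continuing down.

send_rows --increments '[{"travel": [0, 0, 0.004], "dr": [0, 0, 0]}, {"travel": [0, 0, 0.008], "dr": [0, 0, 0]}, {"travel": [0, 0, 0.012], "dr": [0, 0, 0]}, {"travel": [0, 0, 0.016], "dr": [0, 0, 0]}, {"travel": [0, 0, 0.016], "dr": [0, 0, 0]}]'

```text
t: 12.65
ee_pos: [0.5253, 0.2579, 0.1311]
ee_rot: [-2.184, -2.258, -0.0]
contact_force: [1.7, 0.8, -1.6]
gripper_width: 0.0093
```

send_rows --increments '[{"travel": [0, 0, 0.003], "dr": [0, 0, 0]}, {"travel": [0, 0, 0.006], "dr": [0, 0, 0]}, {"travel": [0, 0, 0.009], "dr": [0, 0, 0]}, {"travel": [0, 0, 0.009], "dr": [0, 0, 0]}]'

```text
t: 12.98
ee_pos: [0.5253, 0.258, 0.1269]
ee_rot: [-2.183, -2.258, -0.001]
contact_force: [1.1, 0.0, 0.7]
gripper_width: 0.0094
```

send_rows --increments '[{"travel": [0, 0, 0.002], "dr": [0, 0, 0]}, {"travel": [0, 0, 0.004], "dr": [0, 0, 0]}, {"travel": [0, 0, 0.006], "dr": [0, 0, 0]}, {"travel": [0, 0, 0.006], "dr": [0, 0, 0]}]'

```text
t: 13.32
ee_pos: [0.5272, 0.258, 0.1267]
ee_rot: [2.184, 2.257, 0.007]
contact_force: [-1.9, -2.5, 17.0]
gripper_width: 0.0094
```

send_rows --increments '[{"travel": [0, 0, 0.002], "dr": [0, 0, 0]}, {"travel": [0, 0, 0.004], "dr": [0, 0, 0]}, {"travel": [0, 0, 0.004], "dr": [0, 0, 0]}]'

```text
t: 13.57
ee_pos: [0.5288, 0.2581, 0.1266]
ee_rot: [2.183, 2.256, 0.013]
contact_force: [-1.6, -3.3, 27.1]
gripper_width: 0.0091
```

Hard resistance at TCP z 0.1267, where about 0.125 was expected. I'll check height and tilt in the cameras, using the mounted holder as reference.

```bash
python3 - <<'E'
from h import *
st()
u=np.array([.99947,.0325]);v=np.array([-.0325,.99947]);O=np.array([.6705,.2605])
for n in ("side","top"):
    p=get_image(n);C=cloud(p);P=C.reshape(-1,3)
    a=(P[:,:2]-O)@u*1000;b=(P[:,:2]-O)@v*1000;z=P[:,2]*1000
    k=(z>95)&(z<113)&(abs(b)<20)&(a<-145)&(a>-165);print(n,"skirt",k.sum(),np.round(np.percentile(a[k],[5,50,95]),1))
    k=(z>60)&(z<80)&(a<-135)&(a>-165)&(abs(b)<80);print("face",k.sum(),np.round(np.percentile(a[k],[25,50,75]),1))
    k=(z>122)&(z<175)&(abs(a+145)<14)&(abs(b)<32);print("panel",k.sum(),"zmax",np.round(np.percentile(z[k],[50,95,99,100]),1),"b",np.percentile(b[k],[1,99]))
    k=(z>135)&(z<185)&(P[:,0]>.63)&(P[:,0]<.72)&(abs(P[:,1]-.02)<.06);print("other top",k.sum(),np.percentile(z[k],[95,99,100]))
    k=(z>107)&(z<121)&(a<-130)&(a>-160)&(b<-30)&(b>-72);print("rim z",np.percentile(z[k],[90,95]),np.percentile(a[k],[5,50]))
    if n=="side": save("s6.png",p["image"][110:180,180:270],8)
E
```

```text
t 13.5667 pos [0.5288 0.2581 0.1266] F [-1.6 -3.3 27.1] w 0.009108544522057654
[[-0.033  0.999  0.008]
 [ 0.999  0.033  0.004]
 [ 0.004  0.008 -1.   ]]
[-0.962  0.412  0.588  1.649 -0.247  1.147 -0.279]
side skirt 26 [-153.8 -151.5 -149.3]
face 89 [-145.5 -144.4 -143.6]
panel 117 zmax [152.9 173.5 174.6 174.9] b [-24.92990138  11.90383286]
other top 133 [166.84563989 167.33625286 167.61089869]
rim z [117.15616477 117.73525987] [-145.66121227 -143.31739144]Traceback (most recent call last):
  File "<stdin>", line 7, in <module>
    return _quantile_unchecked(
        a, q, axis, out, overwrite_input, method, keepdims, weights)
    return _ureduce(a,
                    func=_quantile_ureduce_func,
    ...<5 lines>...
                    overwrite_input=overwrite_input,
                    method=method)
    r = func(a, **kwargs)
    result = _quantile(arr,
                       quantiles=q,
    ...<2 lines>...
                       out=out,
                       weights=wgt)
    slices_having_nans = np.isnan(arr[-1, ...])
                                  ~~~^^^^^^^^^
IndexError: index -1 is out of bounds for axis 0 with size 0
```

View pics/s6.png

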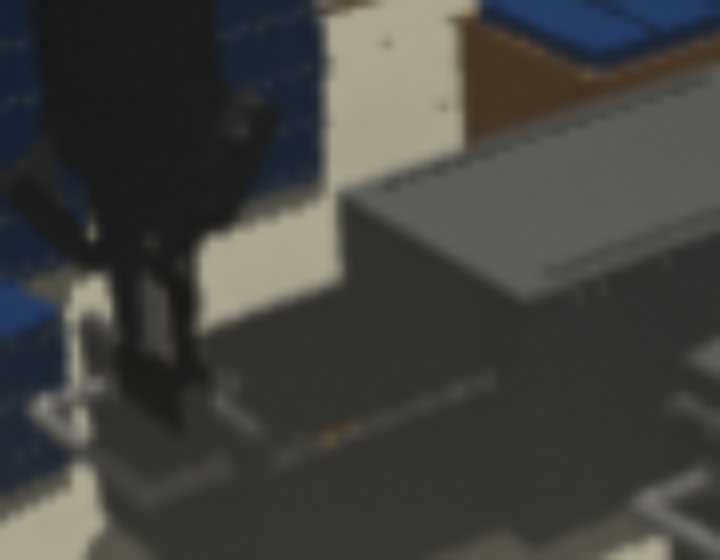

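The picture shows the holder on the rim, skirt outside at (150,390) and tongue side inside. The contact is stiff and vertical, so it looks like the saddle on the rim, but the push has carried the drawer in by about 5 mm. I'll ease the push and draw back outwards. The drawer should follow if the holder is captive.

send_rows --increments '[{"travel": [0, -0.004, -0.002], "dr": [0, 0, 0]}, {"travel": [0, -0.008, -0.002], "dr": [0, 0, 0]}, {"travel": [0, -0.012, -0.002], "dr": [0, 0, 0]}, {"travel": [0, -0.012, -0.002], "dr": [0, 0, 0]}]'

```text
t: 14.0
ee_pos: [0.5225, 0.2579, 0.1267]
ee_rot: [2.183, 2.256, 0.012]
contact_force: [2.0, -3.0, 21.3]
gripper_width: 0.0091
```

```bash
cat > m.py <<'E'
from h import *
s,R=st();print("tilt",np.round(R[:,2],4))
u=np.array([.99947,.0325]);v=np.array([-.0325,.99947]);O=np.array([.6705,.2605])
print("tcp a,b",(s["ee_pos"][:2]-O)@u*1000,(s["ee_pos"][:2]-O)@v*1000)
p=get_image("side");C=cloud(p);P=C.reshape(-1,3)
a=(P[:,:2]-O)@u*1000;b=(P[:,:2]-O)@v*1000;z=P[:,2]*1000
k=(z>95)&(z<111)&(abs(b)<20)&(a<-145)&(a>-165);print("skirt",k.sum(),np.round(np.percentile(a[k],[5,50,95]),1))
k=(z>60)&(z<80)&(a<-130)&(a>-165)&(abs(b)<75);print("face",k.sum(),np.round(np.percentile(a[k],[25,50,75]),1))
# dark skirt bottom per column, mounted vs reference
def ray(uv):
    K=np.array([[p["fx"],0,p["cx"]],[0,p["fy"],p["cy"]],[0,0,1]])
    n=cv2.undistortPoints(np.array([[uv]],float),K,np.array([p["k1"],0,0,0.])).ravel()
    return p["R"].T@np.r_[n,1]
cam=-p["R"].T@p["t"]
g=cv2.cvtColor(p["image"],cv2.COLOR_RGB2GRAY);cv2.imwrite("pics/s7.png",np.hstack([cv2.convertScaleAbs(cv2.resize(g[130:175,180:240],None,fx=6.5,fy=6.5,interpolation=cv2.INTER_CUBIC),alpha=2.2),cv2.convertScaleAbs(cv2.resize(g[140:185,255:315],None,fx=6.5,fy=6.5,interpolation=cv2.INTER_CUBIC),alpha=2.2)]))
np.savez("m.npz",R=p["R"],t=p["t"],K=[p["fx"],p["fy"],p["cx"],p["cy"],p["k1"]],C=C)
E
python3 m.py
```

```text
t 14.0 pos [0.5225 0.2579 0.1267] F [ 2.  -3.  21.3] w 0.009060413180954782
[[-0.033  0.999  0.007]
 [ 0.999  0.033  0.004]
 [ 0.003  0.007 -1.   ]]
[-0.972  0.4    0.589  1.665 -0.241  1.142 -0.287]
tilt [ 0.0072  0.0037 -1.    ]
tcp a,b -148.0358193187775 2.2014211712491973
skirt 27 [-159.5 -157.7 -152.2]
face 100 [-151.7 -150.8 -149.6]
```

View pics/s7.png

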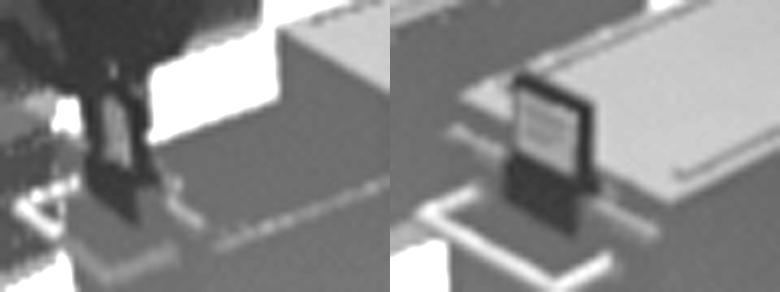

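The drawer followed 6 mm back to its stop with the holder captive. The skirt overhang below the rim matches the mounted reference at about 56 vs 55 px in the enlarged crop. Nudging 1 mm inwards to centre, then settling.

send_rows --increments '[{"travel": [0, 0.002, 0], "dr": [0, 0, 0]}, {"travel": [0, 0.002, 0], "dr": [0, 0, 0]}, {"travel": [0, 0.002, 0], "dr": [0, 0, 0]}, {"travel": [0, 0.002, 0], "dr": [0, 0, 0]}, {"travel": [0, 0.002, 0], "dr": [0, 0, 0]}, {"travel": [0, 0.002, 0], "dr": [0, 0, 0]}]'

```text
t: 14.55
ee_pos: [0.523, 0.2579, 0.1267]
ee_rot: [2.183, 2.256, 0.01]
contact_force: [-1.1, -2.8, 22.7]
gripper_width: 0.0096
```

```bash
python3 m.py
```

```text
t 14.55 pos [0.523  0.2579 0.1267] F [-1.1 -2.8 22.7] w 0.009587877542346773
[[-0.033  0.999  0.006]
 [ 0.999  0.033  0.004]
 [ 0.003  0.006 -1.   ]]
[-0.97   0.402  0.589  1.662 -0.242  1.144 -0.286]
tilt [ 0.0059  0.0036 -1.    ]
tcp a,b -147.46013806010205 2.240193842018044
skirt 25 [-158.5 -157.5 -152.5]
face 103 [-151.4 -150.5 -149.3]
```

Stable. One last test: a slightly firmer press, well under 60 N, to see whether the holder still goes down.

send_rows --increments '[{"travel": [0, -0.001, 0.002], "dr": [0, 0, 0]}, {"travel": [0, -0.002, 0.003], "dr": [0, 0, 0]}, {"travel": [0, -0.002, 0.003], "dr": [0, 0, 0]}, {"travel": [0, -0.002, 0.003], "dr": [0, 0, 0]}]'

```text
t: 14.93
ee_pos: [0.5232, 0.258, 0.1266]
ee_rot: [2.183, 2.255, 0.014]
contact_force: [-1.1, -3.7, 29.4]
gripper_width: 0.0093
```

No further descent (0.1 mm for +7 N), so the saddle is home. Easing back and handing in.

send_rows --increments '[{"travel": [0, 0.001, -0.003], "dr": [0, 0, 0]}, {"travel": [0, 0.001, -0.003], "dr": [0, 0, 0]}, {"travel": [0, 0.001, -0.003], "dr": [0, 0, 0]}, {"travel": [0, 0.001, -0.003], "dr": [0, 0, 0]}, {"travel": [0, 0.001, -0.003], "dr": [0, 0, 0]}]'

```text
t: 15.35
ee_pos: [0.523, 0.2579, 0.1267]
ee_rot: [2.183, 2.256, 0.012]
contact_force: [1.1, -3.1, 20.3]
gripper_width: 0.0093
```

```bash
python3 -c "
from h import *
st();print(sign_off())"
```

```text
t 15.35 pos [0.523  0.2579 0.1267] F [ 1.1 -3.1 20.3] w 0.009342536384068357
[[-0.033  0.999  0.007]
 [ 0.999  0.033  0.004]
 [ 0.003  0.007 -1.   ]]
[-0.971  0.401  0.589  1.663 -0.241  1.143 -0.286]
the job is handed in; nothing more can be done
None
```

I pulled the bare left drawer out to its stop, then gripped the small black holder and seated it card side out over the middle of the drawer front. I handed the job in at 15.35 s, still gripping the holder and pressing it down with about 20 N; no verdict was reported.

**Checks that agreed:**
- **Seating:** a firmer press, from 22.7 to 29.4 N, moved the holder down only 0.1 mm.
- **Captive on the rim:** when I drew the holder outwards, the drawer followed it about 6 mm back to its stop.
- **Skirt height:** the skirt hangs as far below the rim as on the already-fitted holder, to within a millimetre or two by eye.
- **Tilt:** the tool leans about 0.007 rad.

**Checks that disagreed or stayed unclear:**
- **Drawer travel:** I measured only about 131–133 mm to the hard stop, not 140 mm, so the drawer may have started slightly open.
- **Final height:** the tool stopped 1.7 mm above the height I had worked out for a seated holder. I put this down to how high it was gripped and to calibration error, but the allowed limit is 2 mm.
- **Front-to-back position:** the camera puts the holder about 2 mm towards the front of centre. The limit is 4 mm.
- **Lip:** I felt no distinct force from the sprung lip as the tongue went in, so I infer it is engaged from the hard stop and the captive pull.
- **Other drawer and bench items:** I did not measure these again at the end. The other drawer looked shut in the last pictures, and I felt no contact with anything else.

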